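# Load two dropper bottles into a spring-fed rack row

### The job

Complete the row of amber dropper bottles in the spring-fed rack: add the bottle standing near the front edge of the worktop and the one that has fallen over beside it (not the two against the back wall), in either order, so that all four stand upright on the rack's floor in one straight row, side by side between the lip and the orange follower. New bottles go in behind the lip at the open end: use the bottle in the gripper to push the row back against the spring, lower it to the floor behind the lip and let go. Do not knock over the bottles already in the rack, and leave the timer and the tally counter where they are.

Things in the scene. Friction and masses are not known exactly. Their poses are not given: they have to be found in the camera images.
- row_bottle_1: Amber dropper bottle, black cap, 90 mm tall, 0.08 to 0.15 kg: round body 38 mm across up to 60 mm, cap 25 mm across from 72 mm up. Origin: centre of the underside; z along its axis to the cap. Green label. Already stands in the rack, against the lip.
- row_bottle_2: Amber dropper bottle, black cap, 90 mm tall, 0.08 to 0.15 kg: round body 38 mm across up to 60 mm, cap 25 mm across from 72 mm up. Origin: centre of the underside; z along its axis to the cap. Magenta label. Already stands in the rack, between the first one and the follower.
- standing_bottle: Amber dropper bottle, black cap, 90 mm tall, 0.08 to 0.15 kg: round body 38 mm across up to 60 mm, cap 25 mm across from 72 mm up. Origin: centre of the underside; z along its axis to the cap. Magenta label. Stands upright on the worktop, in front and to the left; to be added to the row.
- fallen_bottle: Amber dropper bottle, black cap, 90 mm tall, 0.08 to 0.15 kg: round body 38 mm across up to 60 mm, cap 25 mm across from 72 mm up. Origin: centre of the underside; z along its axis to the cap. Green label. Lies on the worktop in front (axis 19 mm up), cap to the left (+y) within 35 degrees; rolls if nudged. To be stood up and added (e.g. gripped with the tool leaning 45 degrees to the cap end).
- rack: Low aluminium bottle rack, fixed, 64 mm wide (x), 200 mm long (y). Origin: centre of its underside; z up; the row runs along y, open end with the white lip at -y, end wall at +y. Floor 10 mm above the worktop. Two side rails leave a channel 44 mm wide, tops 12 mm above the floor. Bottles stand at y = -75 and -37 mm at the start; four in a row at -75, -37, 1 and 39 mm.
- rack_lip (a point): Middle of the top of the rack's white lip, 24 mm above the worktop (14 mm above the rack's floor), at rack y = -97 mm. The lip is 6 mm thick (inner face at y = -94 mm). Held bottles can be brought in over it.
- follower (a joint): Orange spring-loaded follower plate, 40 mm wide, 10 mm thick, 51 mm high above the rack's floor, that slides along the rack's y and pushes the row towards the lip. 0 m = holding the two bottles against the lip (face at rack y = -18 mm); grows as the row is pushed back towards the +y wall; 0.076 = holding four bottles; stop at 0.092. Spring force about 3 N at 0 and 5 N at 0.076 (25 N/m).
- timer: White laboratory timer on a wedge foot, 42 x 68 x 54 mm, loose behind or beside the work. Bystander, to be left alone. Origin: centre of its underside.
- tally: Round white hand tally counter, 58 x 64 x 20 mm, loose behind or beside the work. Bystander, to be left alone. Origin: centre of its underside.
There are look-alikes about, which are no part of the job. Leave any pink or red look-alike of the standing_bottle alone.

How it is judged:
By the outcome, as a careful person would: the job done as asked, in the order asked, and still so for the second after the job is handed in, with the robot touching nothing.
It also fails if it takes over 64 s, if anything falls off the work surface, if the arm or the gripper's body presses on something with over 40 N, if the wrist force passes 120 N, or if a joint passes its speed limit or range.

### The arm

A 6-joint arm with a two-finger parallel gripper is mounted at the origin on a cart in front of the work surface, level with it; the furniture and walls round the work are solid. World frame = base frame: x ahead of the robot, y to its left, z up, the work surface at z = 0. Lengths are in mm, angles in rad, forces in N, time in s.
With the tool pointing down it reaches from about 250 to 775 mm from the base axis. Payload 4 kg.
Tool frame: the origin (TCP) lies at the very end of the fingers, on their centre line; the grasp point (between the pads) lies 19 mm behind it; z points along the fingers, y is the line along which they close (so a half turn about z gives the same grasp; the last joint's range is limited). The gripper opens to 94 mm and grips with 3 to 60 N. Pads are 16 mm wide; open, the fingers measure 119 mm over their backs; the gripper's body (75 mm by 177 mm) begins 78 mm behind the grasp point.
Start: joints at [1.058, 0.087, 1.371, -0, 1.684, -0.103], TCP at [219.146, 504.475, 205.506] pointing down, gripper open.
Joint ranges: [-3.1, 3.1], [-0.76, 2.03], [0.27, 2.55], [-1.08, 4.22], [0.17, 2.65], [-2.57, 2.57]. Speed limits (rad/s): [2.79, 2.79, 3.14, 3.14, 3.14, 3.14].

### API

Orientations are given as a rotation vector (axis times angle).
In Python, from plant import status, cams, order, spotter gives the robot as it stands.
- The arm moves only by the tool servo_tool, never from a script. Its argument "increments" is a list that holds one entry, the list of rows, each a list of 7 numbers: the shift along the tool's x, y, z scaled (see below), then the turn, a rotation vector about the tool's x, y, z scaled (see below), then the opening, from 0 (shut) to 1 (fully open). A call has 1 to 10 rows; each row is the pose to reach, as a shift and turn from the pose commanded when the call began, along the tool's axes at that moment; what a row does not reach only later rows make up. The controller multiplies each number of a shift by 300 mm and each number of a turn by 60 degrees. A row lasts 1/10 s, in which the tool goes at most 50 mm and 8.59 degrees, less where a joint would pass 70% of its speed; a pose out of reach is approached as far as the arm can. A call with a number of a shift or a turn outside -1 to 1 is refused whole. A call with a gripper value outside its range is refused whole. The fingers move at their own pace and stop on an object; "squeeze" is the grip in N (left out, the last holds). Time passes only in rows, so rows that repeat a pose let the fingers close. It gives the time, the measured TCP pose, the force, the opening and the grip force at its end, in the units of the state.
- status.observe(): the state, without advancing time (a new reading comes with each control period).
- cams.read_camera(name): name is "scene" or "top"; returns the picture (400x640x3 uint8, red, green, blue); there is no depth.
- cams.camera_info(name): a dict with "fov_y" (degrees; the focal length in pixels is half the picture's height over the tangent of half this angle, whatever the lens; pixels are square), "cx", "cy" (the principal point, pixels), "extrinsics" (4x4, takes a point from world to camera coordinates). Camera axes: x right, y down, z forward; pixel columns grow to the right and rows downward; lengths in mm; the calibration is good to about 2 mm. A picture is of the moment at which its call begins. camera_info takes no time and is no camera call.
- order.hand_in(): hands the job in; it is judged then, once.
Trained networks look in the newest picture that a camera, given by its name, has taken for a name from the list of things; names that differ only in an ending like _2 or _b are one class to them, and where a whole thing is asked for, a point or a joint stands for the part that bears it (a point fixed in the world has none). Each returns a list of dicts, best first, with "score" (0 to 1); they miss things now and then, are a little off and sometimes report something else, mostly with a low value. They report only what shows in the picture. A call takes as long as a camera call. They do not tell look-alikes from the thing itself.
- spotter.regions_of(label, camera): "mask" (400x640 bool, what is visible of it) and "extent" ([left, top, width, height] in pixels, round what is visible of it).
- spotter.place_of(label, camera): "pixel" ([column, row] in pixels: a listed point, or the origin of a listed thing).
The state is a dict: "time_s": time; "joint_positions": joint angles; "dq": joint speeds; "tau": joint torques, N m; "tool_pos": TCP position; "tcp_rot": TCP orientation; "ft_force": force on the tool from outside, world axes, zero at the start; "torque": the same for the moment, N m; "width": finger opening in mm; "gripper_force": force on a finger pad.
Only numpy, scipy, OpenCV 4.12 (cv2) and the standard library are available. Lean on these libraries where they do the work, as an engineer would, in place of code of your own. Each camera call takes 0.05 s, during which the arm holds its last target. There are 200 camera calls.

## Working session

There is one attempt and no reset: what is moved stays moved. The work goes in short steps, Python scripts to look and compute and a tool call to move; the robot and the scene stay as the last step left them, time stands still between calls to the robot, and variables do not carry over. Pictures are saved under pics/ and viewed, at most 10 in all, crops included, and the job is handed in when it is done.

Besides the shell and the picture viewer there is one more tool, called as name(argument=value, ...) on one line, values as JSON. servo_tool: Moves the arm, as the interface text tells. Shifts and turns lie within -1 to 1; 1 stands for 300 mm of shift or 60 degrees of turn. Its arguments: {"type":"object","properties":{"increments":{"type":"array","items":{"type":"array","items":{"type":"array","items":{"type":"number"}}}},"squeeze":{"type":"number"}},"required":["increments"]}

```bash
mkdir -p pics; ls
cat > h.py <<'E'
import numpy as np,cv2
from plant import status,cams,order,spotter
def P(n):
    i=cams.camera_info(n);f=200/np.tan(np.radians(i['fov_y'])/2)
    return np.array([[f,0,i['cx']],[0,f,i['cy']],[0,0,1]]),np.array(i['extrinsics'])
def ray(n,px):
    K,E=P(n);R,t=E[:3,:3],E[:3,3]
    d=R.T@np.linalg.solve(K,[px[0],px[1],1]);return -R.T@t,d/np.linalg.norm(d)
def onz(n,px,z):
    c,d=ray(n,px);return c+d*(z-c[2])/d[2]
def tri(pa,pb,a='scene',b='top'):
    c1,d1=ray(a,pa);c2,d2=ray(b,pb)
    s=np.linalg.lstsq(np.c_[d1,-d2],c2-c1,rcond=None)[0]
    p,q=c1+s[0]*d1,c2+s[1]*d2;return (p+q)/2,np.linalg.norm(p-q)
def proj(n,p):
    K,E=P(n);q=K@(E[:3,:3]@p+E[:3,3]);return q[:2]/q[2]
E
python3 - <<'E'
from h import *
np.set_printoptions(precision=1,suppress=True)
for c in('scene','top'):
    im=cams.read_camera(c);cv2.imwrite(f'pics/{c}0.png',im[:,:,::-1])
    i=cams.camera_info(c);print(c,{k:v for k,v in i.items() if k!='extrinsics'},ray(c,(i['cx'],i['cy'])))
    for l in['standing_bottle','rack','rack_lip','follower','timer','tally','fallen_bottle']:
        try:
            for r in spotter.place_of(l,c):print(l,np.array(r['pixel']),round(r['score'],2),onz(c,r['pixel'],24 if l=='rack_lip' else 0))
        except Exception as e:print(l,e)
print(status.observe())
E
```

```text
pics
scene {'fov_y': 51.9866307191569, 'cx': 319.2044430713285, 'cy': 202.58302051693587} (array([ 141.8, -925.2,  514.2]), array([ 0.4,  0.8, -0.5]))
standing_bottle [243.  203.7] 0.82 [423.7  79.7   0. ]
standing_bottle [237.  187.6] 0.61 [442.7 192.8   0. ]
standing_bottle [219.2 185. ] 0.58 [400.8 239.1   0. ]
rack [340.1 253. ] 0.97 [ 534.8 -264.5    0. ]
rack [323.  270.1] 0.57 [ 471.  -302.1    0. ]
follower it knows: fallen_bottle, rack, rack_lip, row_bottle, standing_bottle, tally, timer
timer [437.3 273.4] 0.88 [ 670.8 -427.     0. ]
tally [389.2 215.4] 0.8 [ 735.  -176.5    0. ]
fallen_bottle [270.2 247.6] 0.75 [ 406.4 -166.8    0. ]
top {'fov_y': 57.20884075684965, 'cx': 314.2110279429988, 'cy': 199.20571922011865} (array([ 443.2,  -83.7, 1149.2]), array([ 0.1, -0. , -1. ]))
standing_bottle [219.  242.7] 0.7 [423.2 182.2   0. ]
standing_bottle [193.8 247.8] 0.66 [406.4 258.8   0. ]
standing_bottle [255.6 243.5] 0.64 [422.4  69.3   0. ]
standing_bottle [274.7 260.7] 0.61 [370.5   8.9   0. ]
rack [362.5 208.6] 0.6 [ 536.6 -263.     0. ]
rack_lip [382.7 233.1] 0.68 [ 460.3 -321.6   24. ]
follower it knows: fallen_bottle, rack, rack_lip, row_bottle, standing_bottle, tally, timer
timer [412.3 168.6] 0.58 [ 667.8 -422.8    0. ]
tally [338.6 148.3] 0.45 [ 729.  -185.9   -0. ]
fallen_bottle [340.7 255.1] 0.52 [ 390.6 -195.3    0. ]
{'time_s': 0.7, 'joint_positions': array([ 1.1,  0.1,  1.4, -0. ,  1.7, -0.1]), 'dq': array([ 0., -0.,  0.,  0., -0.,  0.]), 'tau': array([  0. , -34. , -30.3,   0.1,   0. ,   0. ]), 'tool_pos': array([219.2, 504.5, 205.5]), 'tcp_rot': array([0.6, 3.1, 0. ]), 'ft_force': array([-0.6,  0.2,  0.4]), 'torque': array([-0., -0.,  0.]), 'gripper_force': 0.0, 'width': 93.9434496615258}
```

View pics/scene0.png

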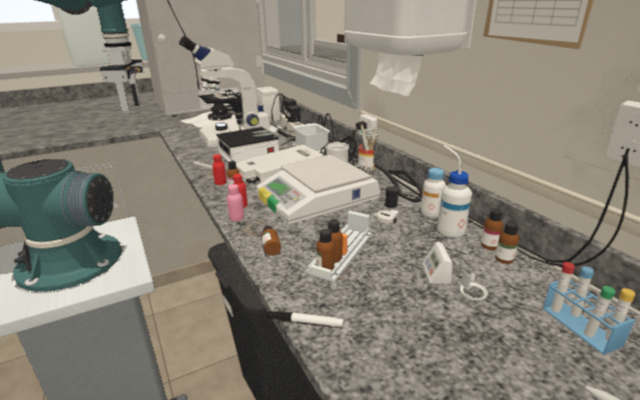

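View pics/top0.png

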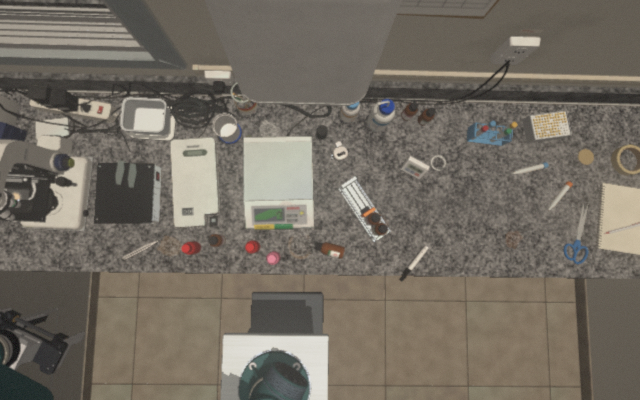

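The scene picture shows the rack at about (340,250), the fallen bottle at (271,241), and an amber bottle partly hidden among the red and pink look-alikes near (233,170). In the top picture the rack runs (345,180) to (383,238), the fallen bottle is at (330,249), and the amber standing one is near (215,240). I'll zoom in on both.

Run:
```python
from h import *
np.set_printoptions(precision=1,suppress=True)
a=cv2.imread('pics/top0.png')[170:275,200:400];b=cv2.imread('pics/scene0.png')[150:280,205:385]
A=cv2.resize(a,(560,294),interpolation=cv2.INTER_CUBIC);B=cv2.resize(b,None,fx=3.1,fy=3.1,interpolation=cv2.INTER_CUBIC)[:,:558]
a2=np.zeros((294,560,3),np.uint8)
cv2.imwrite('pics/z0.png',cv2.resize(a,(800,420),interpolation=cv2.INTER_CUBIC))
cv2.imwrite('pics/z1.png',cv2.resize(b,(800,578),interpolation=cv2.INTER_CUBIC))
for c in('scene','top'):
    cams.read_camera(c)
    for l in['standing_bottle','row_bottle','fallen_bottle','rack','rack_lip']:
        for r in spotter.regions_of(l,c):
            m=r['mask'];ys,xs=np.nonzero(m);print(c,l,round(r['score'],2),r['extent'],'cen',xs.mean(),ys.mean())
    for l in['row_bottle','rack_lip','rack']:
        for r in spotter.place_of(l,c):print(c,l,np.array(r['pixel']),round(r['score'],2),onz(c,r['pixel'],24 if l=='rack_lip' else 10 if l!='rack' else 0))
```

```text
scene standing_bottle 0.93 [211.1, 155.9, 14.7, 28.6] cen 218.75577557755776 170.2805280528053
scene standing_bottle 0.67 [226.3, 157.3, 14.6, 27.4] cen 231.64976958525347 170.926267281106
scene standing_bottle 0.55 [226.3, 183.2, 18.7, 32.8] cen 235.08074534161491 203.54451345755695
scene standing_bottle 0.53 [234.3, 171.4, 13.2, 34.5] cen 241.27542372881356 187.864406779661
scene row_bottle 0.92 [314.8, 229.8, 16.8, 40.0] cen 325.64285714285717 250.0095238095238
scene row_bottle 0.81 [328.6, 221.5, 15.0, 41.0] cen 336.5750636132316 238.17557251908397
scene fallen_bottle 0.84 [261.0, 225.8, 22.3, 26.8] cen 270.76385542168674 240.81686746987953
scene rack 0.79 [304.8, 213.3, 67.7, 65.3] cen 345.14723926380367 246.61042944785277
scene rack_lip 0.56 [308.2, 211.0, 59.6, 69.5] cen 346.35500747384157 245.2122571001495
scene row_bottle [324.5 272.1] 0.83 [ 464.  -321.7   10. ]
scene row_bottle [333.9 258.4] 0.8 [ 505.  -288.6   10. ]
scene rack_lip [322.2 269.9] 0.96 [ 454.6 -329.8   24. ]
scene rack [343.9 252.4] 0.61 [ 543.4 -266.6    0. ]
top standing_bottle 0.78 [182.5, 241.2, 18.2, 1
[... 311 characters left out ...]
tle 0.71 [375.4, 225.0, 13.5, 12.9] cen 379.71666666666664 229.54444444444445
top row_bottle 0.6 [364.1, 212.7, 17.8, 14.1] cen 373.2797619047619 218.85119047619048
top fallen_bottle 0.89 [314.4, 242.3, 30.6, 13.8] cen 330.4878048780488 249.21951219512195
top rack 0.75 [339.6, 178.5, 52.7, 65.4] cen 359.6388616290481 204.41707556427872
top rack_lip 0.59 [339.0, 179.6, 52.8, 60.7] cen 359.2084592145015 204.23766364551864
top row_bottle [378.  232.2] 0.72 [ 463.1 -309.9   10. ]
top row_bottle [370.5 218.9] 0.63 [ 504.1 -286.6   10. ]
top row_bottle [362.6 208.4] 0.61 [ 536.5 -261.8   10. ]
top rack_lip [380.  236.3] 0.94 [ 450.4 -313.3   24. ]
top rack [363.6 208.9] 0.68 [ 535.8 -266.5    0. ]
```

View pics/z0.png

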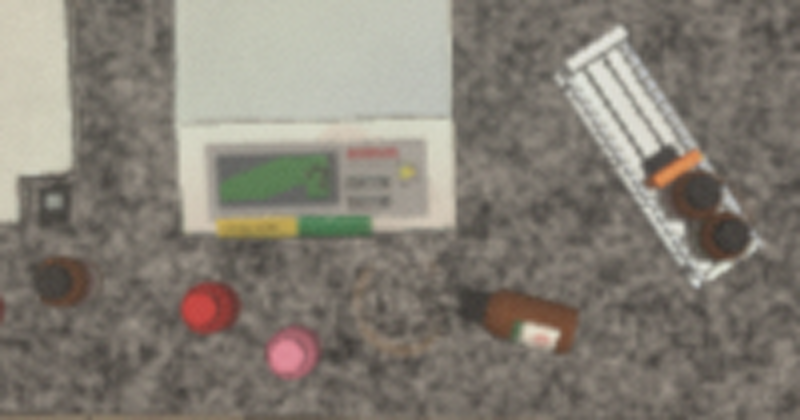

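View pics/z1.png

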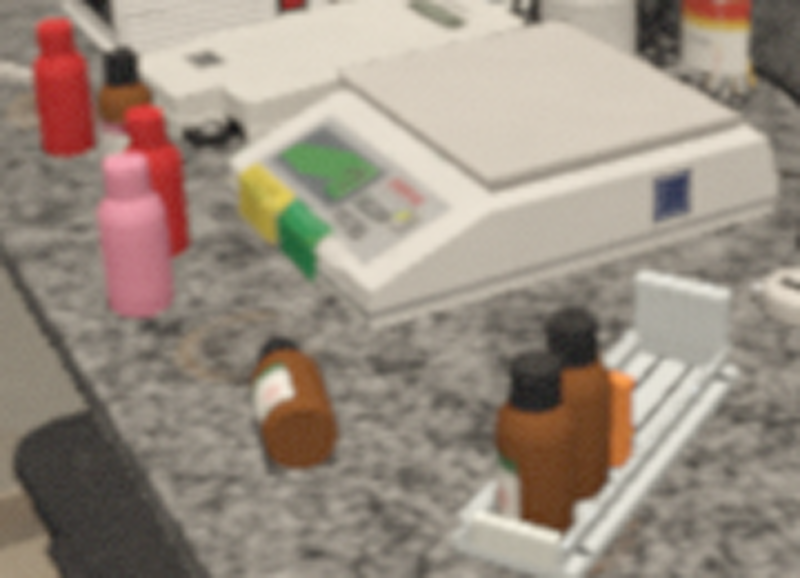

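The zooms show:
- **Standing bottle:** the amber one is at top (215,241), between two red look-alikes, with the pink one at (273,258).
- **Fallen bottle:** it runs from cap (316,246) to base (344,252).
- **Rack:** the lip is at the lower right, and the rack is turned about 32°.

Next I'll triangulate these.

```bash
cat >> h.py <<'E'
from scipy.spatial.transform import Rotation as Ro
np.set_printoptions(precision=3,suppress=True)
def inc(p,Rt):
    s=status.observe();R=Ro.from_rotvec(s['tcp_rot'])
    d=R.inv().apply(np.array(p)-s['tool_pos'])/300;w=(R.inv()*Rt).as_rotvec()/np.radians(60)
    return np.r_[d,w]
def frame(z,y):
    z=np.array(z)/np.linalg.norm(z);y=np.array(y)-np.dot(y,z)*z;y/=np.linalg.norm(y)
    return Ro.from_matrix(np.c_[np.cross(y,z),y,z])
E
python3 - <<'E'
from h import *
Z0=lambda x,y:(200+x/4,170+y/4)
Z1=lambda x,y:(205+x/4.444,150+y/4.444)
for n,a,b in[('row1cap',Z1(537,362),Z0(730,237)),('row2cap',Z1(573,318),Z0(703,190)),('standcap',Z1(122,54),Z0(56,283)),('lip',(322.2,269.9),(380,236.3)),
 ('fall base',Z1(303,435),Z0(575,328)),('fall cap',Z1(275,347),Z0(465,303)),('fall centroid',(270.8,240.8),(330.5,249.2)),('pinkcap',Z1(127,160),Z0(290,360)),('red',Z1(145,113),Z0(203,308)),
 ('followtop',Z1(622,372),Z0(677,168)),('rack',(342,252.7),(363,208.7)),('lipL',Z1(459,533),Z0(697,285)),('lipR',Z1(568,570),Z0(760,243))]:
    p,e=tri(a,b);print(n,p.round(1),round(e,1))
for n,z,q in[('row1cap',100,(730,237)),('row2cap',100,(703,190)),('stand cap',90,(56,283)),('fb',19,(575,328)),('fc',19,(465,303)),('fL1',19,(487,293)),('fL2',19,(577,310)),('fR1',19,(487,322)),('fR2',19,(572,352))]:
    print('top only',n,onz('top',Z0(*q),z).round(1))
print(Ro.from_rotvec(status.observe()['tcp_rot']).as_matrix(),proj('top',np.array([410,185,0])))
E
```

```text
row1cap [ 472.9 -307.2   95.8] 5.7
row2cap [ 504.9 -286.4   99.5] 2.9
standcap [431.7 175.2  90.2] 3.4
lip [ 455.2 -317.3   15. ] 10.5
fall base [ 400.9 -202.4   21.2] 0.3
fall cap [ 419.  -118.2   23.4] 0.4
fall centroid [ 409.6 -162.6   15. ] 1.9
pinkcap [381.2   6.8  92.5] 6.2
red [414.6  70.5  90.8] 1.4
followtop [ 529.3 -278.1   57.6] 16.0
rack [ 537.6 -265.2    0. ] 2.8
lipL [ 436.6 -298.8   10.3] 3.4
lipR [ 468.5 -347.6    9.9] 0.6
top only row1cap [ 470.2 -305.   100. ]
top only row2cap [ 503.5 -285.7  100. ]
top only stand cap [430.  175.8  90. ]
top only fb [ 400.9 -202.7   19. ]
top only fc [ 418.7 -118.3   19. ]
top only fL1 [ 426.5 -135.    19. ]
top only fL2 [ 414.6 -204.2   19. ]
top only fR1 [ 404.5 -135.3   19. ]
top only fR2 [ 382.8 -200.5   19. ]
[[-0.917  0.398  0.   ]
 [ 0.398  0.917  0.   ]
 [-0.     0.    -1.   ]] [217.902 246.979]
```

servo_tool(increments=[[[-0.54,-0.36,0.09,0,0,0,0.8],[-1.0,-0.666,0.16,0,0,0,0.8],[-1.0,-0.666,0.16,0,0,0,0.8],[-1.0,-0.666,0.16,0,0,0,0.8],[-1.0,-0.666,0.16,0,0,0,0.8],[-1.0,-0.666,0.16,0,0,0,0.8],[-1.0,-0.666,0.16,0,0,0,0.8],[-1.0,-0.666,0.16,0,0,0,0.8],[-1.0,-0.666,0.16,0,0,0,0.8],[-1.0,-0.666,0.16,0,0,0,0.8]]])

```text
time_s: 2.6
tool_pos: [414.4, 202.5, 157.7]
tcp_rot: [-0.639, -3.075, -0.002]
ft_force: [-0.3, 0.1, 0.2]
width: 75.0
gripper_force: 0.0
```

Run:
```python
from h import *
R=Ro.from_rotvec(status.observe()['tcp_rot'])
print(inc([431,176,130],R),inc([431,176,18],R))
```

```text
[-0.086 -0.059  0.092  0.     0.     0.   ] [-0.086 -0.059  0.466  0.     0.     0.   ]
```

servo_tool(increments=[[[-0.086,-0.059,0.0,0,0,0,0.8],[-0.086,-0.059,0.15,0,0,0,0.8],[-0.086,-0.059,0.31,0,0,0,0.8],[-0.086,-0.059,0.466,0,0,0,0.8],[-0.086,-0.059,0.466,0,0,0,0.8],[-0.086,-0.059,0.466,0,0,0,0.0],[-0.086,-0.059,0.466,0,0,0,0.0],[-0.086,-0.059,0.466,0,0,0,0.0],[-0.086,-0.059,0.466,0,0,0,0.0],[-0.086,-0.059,0.466,0,0,0,0.0]]], squeeze=25)

```text
time_s: 3.6
tool_pos: [433.0, 176.2, 19.6]
tcp_rot: [0.639, 3.072, 0.005]
ft_force: [1.5, 1.8, 1.2]
width: 38.7
gripper_force: 1.0
```

servo_tool(increments=[[[0,0,0,0,0,0,0],[0,0,0,0,0,0,0],[0,0,0,0,0,0,0],[0,0,-0.15,0,0,0,0],[0,0,-0.3,0,0,0,0],[0,0,-0.45,0,0,0,0],[0,0,-0.45,0,0,0,0],[0,0,-0.45,0,0,0,0]]])

```text
time_s: 4.4
tool_pos: [431.5, 174.9, 153.2]
tcp_rot: [0.639, 3.075, 0.0]
ft_force: [-0.2, -0.6, -1.5]
width: 36.9
gripper_force: 25.0
```

Run:
```python
from h import *
t=np.radians(32.2);r=np.array([np.cos(t),np.sin(t),0]);x=np.array([r[1],-r[0],0]);O=np.array([536.5,-265.5,0])
Rd=frame([0,0,-1],x)
p=O-130*r+[0,0,150];print(p,inc(p,Rd)); s=status.observe();print(s['tool_pos'],s['width'],s['gripper_force'],s['ft_force'])
im=cams.read_camera('scene')[60:260,160:400];cv2.imwrite('pics/g1.png',cv2.resize(im,(720,600),interpolation=cv2.INTER_CUBIC)[:,:,::-1])
```

```text
[ 426.495 -334.774  150.   ] [-0.662 -1.565  0.011  0.001  0.     2.072]
[431.483 174.886 153.162] 36.88256434182701 24.974838703055866 [-0.201 -0.632 -1.454]
```

View pics/g1.png

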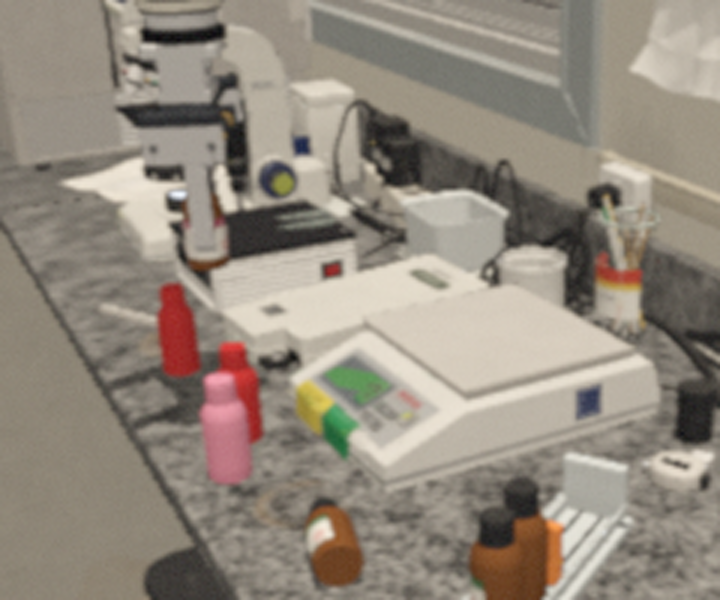

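The bottle is held upright and clear of the others. I'll carry it toward the rack.

servo_tool(increments=[[[-0.06,-0.15,0,0,0,0.13,0],[-0.12,-0.3,0,0,0,0.26,0],[-0.19,-0.45,0,0,0,0.39,0],[-0.25,-0.6,0,0,0,0.52,0],[-0.31,-0.75,0,0,0,0.65,0],[-0.37,-0.88,0,0,0,0.78,0],[-0.41,-0.97,0,0,0,0.9,0],[-0.41,-0.97,0,0,0,1.0,0],[-0.41,-0.97,0,0,0,1.0,0],[-0.41,-0.97,0,0,0,1.0,0]]])

```text
time_s: 5.45
tool_pos: [427.0, -140.1, 150.5]
tcp_rot: [-2.086, -2.343, 0.002]
ft_force: [0.2, 0.2, -1.9]
width: 36.6
gripper_force: 25.0
```

```bash
cat >> h.py <<'E'
t=np.radians(32.2);r=np.array([np.cos(t),np.sin(t),0]);x=np.array([r[1],-r[0],0]);O=np.array([536.5,-265.5,0])
Rd=frame([0,0,-1],x)
E
python3 - <<'E'
from h import *
p=O-130*r+[0,0,150];print(p,inc(p,Rd))
E
```

```text
[ 426.495 -334.774  150.   ] [-0.644 -0.077  0.    -0.005 -0.     1.074]
```

servo_tool(increments=[[[-0.15,-0.02,0,0,0,0.13,0],[-0.3,-0.04,0,0,0,0.26,0],[-0.45,-0.05,0,0,0,0.39,0],[-0.58,-0.07,0,0,0,0.52,0],[-0.644,-0.077,0,0,0,0.65,0],[-0.644,-0.077,0,0,0,0.78,0],[-0.644,-0.077,0,0,0,0.9,0],[-0.644,-0.077,0,0,0,1.0,0],[-0.644,-0.077,0,0,0,1.0,0],[-0.644,-0.077,0,0,0,1.0,0]]])

```text
time_s: 6.45
tool_pos: [427.2, -334.3, 151.9]
tcp_rot: [-2.98, -0.991, 0.001]
ft_force: [-0.2, -0.5, -1.0]
width: 36.7
gripper_force: 25.0
```

Run:
```python
from h import *
p=O-130*r+[0,0,100];print(p,inc(p,Rd))
p=O-130*r+[0,0,48];print(p,inc(p,Rd))
```

```text
[ 426.495 -334.774  100.   ] [-0.003 -0.     0.173 -0.001  0.     0.076]
[ 426.495 -334.774   48.   ] [-0.003  0.     0.346 -0.001  0.     0.076]
```

servo_tool(increments=[[[-0.003,0,0.12,0,0,0.076,0],[-0.003,0,0.24,0,0,0.076,0],[-0.003,0,0.34,0,0,0.076,0],[-0.003,0,0.34,0,0,0.076,0],[-0.003,0,0.34,0,0,0.076,0]]])

```text
time_s: 6.95
tool_pos: [426.5, -335.4, 50.7]
tcp_rot: [-3.018, -0.867, 0.001]
ft_force: [-0.1, -0.7, -1.4]
width: 36.4
gripper_force: 25.0
```

Run:
```python
from h import *
s=status.observe();print(s['tool_pos'],s['width'])
for c,(a,b,w,h) in(('scene',(280,190,100,110)),('top',(330,170,100,85))):
    im=cams.read_camera(c)[b:b+h,a:a+w]
    cv2.imwrite(f'pics/{c}2.png',cv2.resize(im,None,fx=5,fy=5,interpolation=cv2.INTER_CUBIC)[:,:,::-1])
A,B=cv2.imread('pics/scene2.png')[:,:400],cv2.imread('pics/top2.png')[:,100:500]
C=np.zeros((550,800,3),np.uint8);C[:,:400]=A[:550];C[:B.shape[0],400:]=B;cv2.imwrite('pics/m2.png',C)
# predicted pixels: held bottle base/cap if centred in tool; in mosaic coords
for n,p in(('base',s['tool_pos']-[0,0,19.6]),('cap',s['tool_pos']+[0,0,70.4]),('row1cap',O-75*r+[0,0,100]),('row1base',O-75*r+[0,0,10]),('lip',O-97*r+[0,0,24]),('lip+x',O-97*r+32*x+[0,0,24]),('lip-x',O-97*r-32*x+[0,0,24])):
    q=proj('scene',p);k=proj('top',p);print(n,((q-[280,190])*5).round(),((k-[330,170])*5+[300,0]).round())
```

```text
[ 426.471 -335.402   50.67 ] 36.401592449413094
base [154. 413.] [589. 372.]
cap [148. 215.] [625. 375.]
row1cap [220. 197.] [563. 291.]
row1base [223. 384.] [533. 295.]
lip [196. 383.] [556. 325.]
lip+x [266. 406.] [600. 298.]
lip-x [129. 362.] [512. 352.]
```

View pics/m2.png

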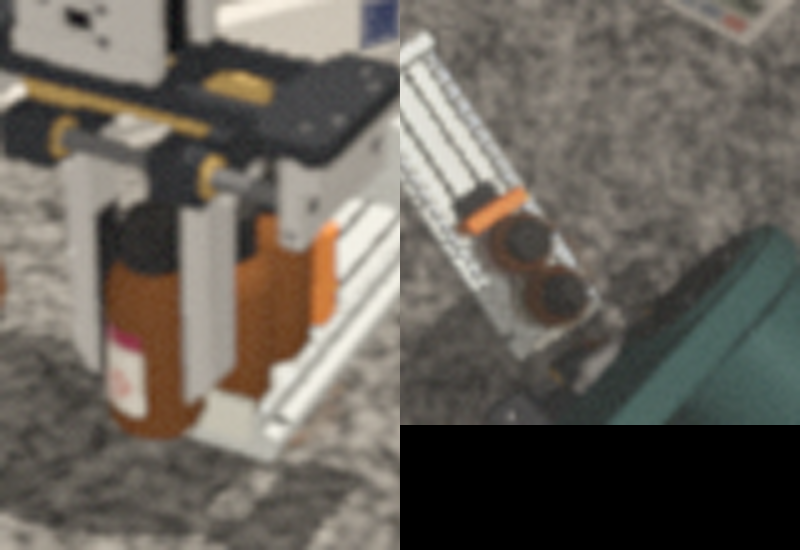

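The held bottle in the scene view matches the arm to within about 1 px. The lip's right corner is at mosaic (275,457), roughly 4 mm to the right of the prediction from my top-view fit. I'll check that with an overlay.

```bash
cat > ov.py <<'E'
from h import *
def draw(im,a,b,s,segs,col,cam='scene'):
    for P_ in segs:
        q=np.array([(proj(cam,p)-[a-.5,b-.5])*s for p in P_]).round().astype(int)
        cv2.polylines(im,[q],False,col,1)
def rack(O):
    f=lambda u,v,w:O+u*x+v*r+np.array([0,0,w])
    L=[[f(-32,-100,24),f(32,-100,24),f(32,-100,0)],[f(32,-100,0),f(32,100,0)],[f(22,-94,22),f(22,100,22)],[f(-22,-94,22),f(-22,100,22)],[f(-32,-94,22),f(-32,100,22)],[f(32,-94,22),f(32,100,22)],[f(-32,-100,0),f(32,-100,0)]]
    return L
def bott(p):
    th=np.linspace(0,2*np.pi,40);c=lambda R,h:[p+np.array([R*np.cos(a),R*np.sin(a),h]) for a in th]
    return [c(19,0),c(19,60),c(12.5,90)]
E
python3 - <<'E'
from ov import *
s=status.observe()
C=[]
for im,a,b in((cv2.imread('pics/scene0.png'),302,208),(cams.read_camera('scene')[:,:,::-1].copy(),282,208)):
    k=im[b:b+84,a:a+66];k=cv2.resize(k,None,fx=6,fy=6,interpolation=cv2.INTER_CUBIC)
    draw(k,a,b,6,rack(O),(0,255,255));
    if a==302:
        for v in(-75,-37):draw(k,a,b,6,bott(O+v*r+[0,0,10]),(255,255,0))
    else:draw(k,a,b,6,bott(s['tool_pos']-[0,0,19.6]),(255,255,0))
    C.append(k)
cv2.imwrite('pics/o3.png',np.hstack(C));print(np.hstack(C).shape)
E
```

```text
(504, 792, 3)
```

View pics/o3.png

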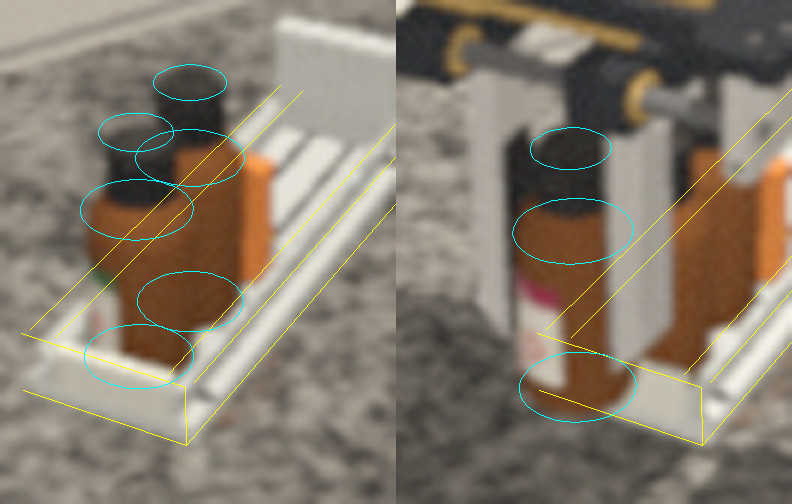

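```bash
sed -i 's/^O=.*//; s/O=np.array(\[536.5,-265.5,0\])/O=np.array([536.5,-265.5,0])+1.5*x-2*r/' h.py
python3 - <<'E'
from h import *
s=status.observe()['tool_pos'];print((s-O)@r,(s-O)@x,inc(O-70*r+[0,0,49],Rd),inc(O-70*r+[0,0,31],Rd))
E
```

```text
-128.02982172085606 1.1341543768889009 [ 0.193 -0.004  0.015  0.004 -0.001 -0.003] [ 0.193 -0.005  0.075  0.004 -0.001 -0.003]
```

```bash
tail -4 h.py
python3 - <<'E'
from h import *
print(O,status.observe()['tool_pos'],Ro.from_rotvec(status.observe()['tcp_rot']).as_matrix())
E
```

```text
z=np.array(z)/np.linalg.norm(z);y=np.array(y)-np.dot(y,z)*z;y/=np.linalg.norm(y)
    return Ro.from_matrix(np.c_[np.cross(y,z),y,z])
t=np.radians(32.2);r=np.array([np.cos(t),np.sin(t),0]);x=np.array([r[1],-r[0],0]);O=np.array([536.5,-265.5,0])+1.5*x-2*r
Rd=frame([0,0,-1],x)
[ 535.607 -267.835    0.   ] [ 427.873 -337.019   53.301] [[ 0.848  0.53   0.003]
 [ 0.53  -0.848 -0.003]
 [ 0.001  0.005 -1.   ]]
```

servo_tool(increments=[[[0,-0.004,0.014,0.004,0,-0.003,0],[0.04,-0.004,0.014,0.004,0,-0.003,0],[0.07,-0.004,0.014,0.004,0,-0.003,0],[0.1,-0.004,0.014,0.004,0,-0.003,0],[0.13,-0.004,0.014,0.004,0,-0.003,0],[0.16,-0.004,0.014,0.004,0,-0.003,0],[0.19,-0.004,0.014,0.004,0,-0.003,0],[0.193,-0.004,0.014,0.004,0,-0.003,0],[0.193,-0.004,0.014,0.004,0,-0.003,0],[0.193,-0.004,0.014,0.004,0,-0.003,0]]], squeeze=30)

```text
time_s: 8.1
tool_pos: [472.8, -305.5, 47.4]
tcp_rot: [-3.016, -0.869, 0.012]
ft_force: [-8.0, -2.4, 3.8]
width: 36.9
gripper_force: 30.0
```

```bash
cat > st.py <<'E'
from h import *
s=status.observe();p=s['tool_pos'];print(s['time_s'],p,'rack r,x:',(p-O)@r,(p-O)@x,'F r,x,z',s['ft_force']@r,s['ft_force']@x,s['ft_force'][2],s['width'],s['gripper_force'])
E
python3 st.py
python3 - <<'E'
from ov import *
im=cams.read_camera('scene')[:,:,::-1].copy()
s=status.observe();print(s['tool_pos'])
b=180;a=290
k=cv2.resize(im[b:b+100,a:a+100],None,fx=6,fy=6,interpolation=cv2.INTER_CUBIC)
draw(k,a,b,6,rack(O),(0,255,255));draw(k,a,b,6,bott(s['tool_pos']-[0,0,18.5]),(255,255,0))
cv2.imwrite('pics/p4.png',k)
E
```

```text
8.1 [ 472.768 -305.505   47.376] rack r,x: -73.24736653759611 -1.609630407420263 F r,x,z -8.050477172927234 -2.2721063804544768 3.777636786557571 36.87981243320279 29.98436733323615
[ 472.74  -305.493   47.334]
```

View pics/p4.png

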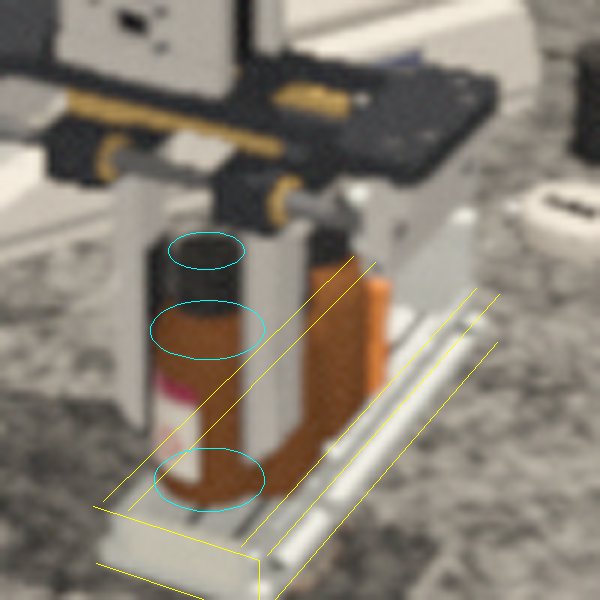

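The held bottle is over the channel just inside the lip, with its base at about (210,500) in the crop and the row pushed back. The side force says to move about 2 mm toward +x. I'll nudge that way and lower.

servo_tool(increments=[[[0.01,0.006,0,0,0,0,0],[0.01,0.006,0,0,0,0,0],[0.01,0.006,0.01,0,0,0,0],[0.01,0.006,0.02,0,0,0,0],[0.01,0.006,0.03,0,0,0,0],[0.01,0.006,0.04,0,0,0,0],[0.01,0.006,0.04,0,0,0,0],[0.01,0.006,0.04,0,0,0,0]]])

```text
time_s: 8.95
tool_pos: [475.8, -306.5, 35.5]
tcp_rot: [-3.018, -0.869, 0.013]
ft_force: [-9.3, -5.4, 4.0]
width: 36.5
gripper_force: 30.0
```

```bash
python3 st.py
```

```text
8.95 [ 475.836 -306.454   35.539] rack r,x: -71.15672545747795 0.8285469750340498 F r,x,z -10.71923885359062 -0.35367024064384406 4.037729868261667 36.531951330472 29.986853651935235
```

servo_tool(increments=[[[0,0,0.01,0,0,0,0],[0,0,0.02,0,0,0,0],[0,0,0.026,0,0,0,0],[0,0,0.026,0,0,0,0],[0,0,0.026,0,0,0,0]]])

```text
time_s: 9.45
tool_pos: [476.1, -307.0, 29.7]
tcp_rot: [3.018, 0.87, -0.013]
ft_force: [-12.0, -4.2, 11.2]
width: 36.6
gripper_force: 30.0
```

```bash
python3 st.py
```

```text
9.45 [ 476.132 -306.96    29.652] rack r,x: -71.17643860517015 1.4147180499594225 F r,x,z -12.418177152553696 -2.8280949356316496 11.167975555497527 36.57275530257672 30.004004967631772
```

servo_tool(increments=[[[0,0,0,0,0,0,0.6],[0,0,0,0,0,0,0.6],[0,0,0,0,0,0,0.6],[0,0,0,0,0,0,0.6],[0,0,0,0,0,0,0.6],[0,0,-0.1,0,0,0,0.6],[0,0,-0.25,0,0,0,0.6],[0,0,-0.4,0,0,0,0.8],[0,0,-0.4,0,0,0,0.8],[0,0,-0.4,0,0,0,0.8]]])

```text
time_s: 10.45
tool_pos: [479.5, -304.9, 148.2]
tcp_rot: [-3.017, -0.87, -0.002]
ft_force: [-0.3, -0.2, -0.7]
width: 74.4
gripper_force: 0.0
```

```bash
python3 st.py
python3 - <<'E'
from h import *
im=cams.read_camera('scene')
for l in('row_bottle','fallen_bottle','standing_bottle'):
    print(l,[(np.array(q['extent']),round(q['score'],2)) for q in spotter.regions_of(l,'scene')])
cv2.imwrite('pics/r5.png',cv2.resize(im[150:290,230:390],(686,600),interpolation=cv2.INTER_CUBIC)[:,:,::-1])
a=np.array([18,84.3,0]);a/=np.linalg.norm(a);u=np.array([0,0,1.])
B=np.array([401,-202.5,19])
for lean in(45,40):
    L=np.radians(lean);z=-np.cos(L)*u-np.sin(L)*a   # points down and to base
    # after standing: a->u,u->-r ; i.e. a'=u, up'=-r
    zf=np.cos(L)*r-np.sin(L)*u
    # y sign: closing axis; rotation maps (a,u,axu)->(u,-r,ux-r)
    yl=np.cross(a,u);yf=np.cross(u,-r)
    for sg in(1,-1):
        R1=frame(z,sg*yl);R2=frame(zf,sg*yf)
        g=B+37*a
        print(lean,sg,'pre',g+19*z-100*z,inc(g+19*z-100*z,R1),'grasp',g+19*z,'R2 mat',(R1.inv()*R2).as_rotvec()/np.radians(60))
E
```

```text
10.45 [ 479.492 -304.878  148.221] rack r,x: -67.22338311838722 1.443232121044435 F r,x,z -0.3881973173123739 0.03505744235191324 -0.6729241963568049 74.38934629824313 0.0
row_bottle [(array([331.3, 223. ,   9.6,  39.8]), 0.91), (array([336. , 210.9,  18.1,  44.1]), 0.77)]
fallen_bottle [(array([261.8, 226.9,  22.6,  26.5]), 0.89), (array([316.8, 223.4,  20.7,  47.9]), 0.4)]
standing_bottle [(array([314. , 224.6,  23.7,  47.8]), 0.87), (array([225.4, 183. ,  17.6,  34.7]), 0.64), (array([213.4, 154.9,  15.1,  29.9]), 0.62), (array([233. , 172.9,  14.8,  36.2]), 0.48), (array([329.9, 224. ,  11.1,  39.4]), 0.3)]
45 1 pre [ 420.686 -110.303   76.276] [ 0.182 -0.645  0.232 -0.307 -0.711 -0.72 ] grasp [ 405.921 -179.455    5.565] R2 mat [-0.     1.413  0.843]
45 -1 pre [ 420.686 -110.303   76.276] [ 0.182 -0.645  0.232 -0.871  0.376  2.096] grasp [ 405.921 -179.455    5.565] R2 mat [ 0.    -1.413  0.843]
40 1 pre [ 419.598 -115.398   81.05 ] [ 0.17  -0.632  0.216 -0.274 -0.632 -0.729] grasp [ 406.176 -178.259    4.445] R2 mat [-0.073  1.413  0.84 ]
40 -1 pre [ 419.598 -115.398   81.05 ] [ 0.17  -0.632  0.216 -0.776  0.337  2.126] grasp [ 406.176 -178.259    4.445] R2 mat [ 0.073 -1.413  0.84 ]
```

View pics/r5.png

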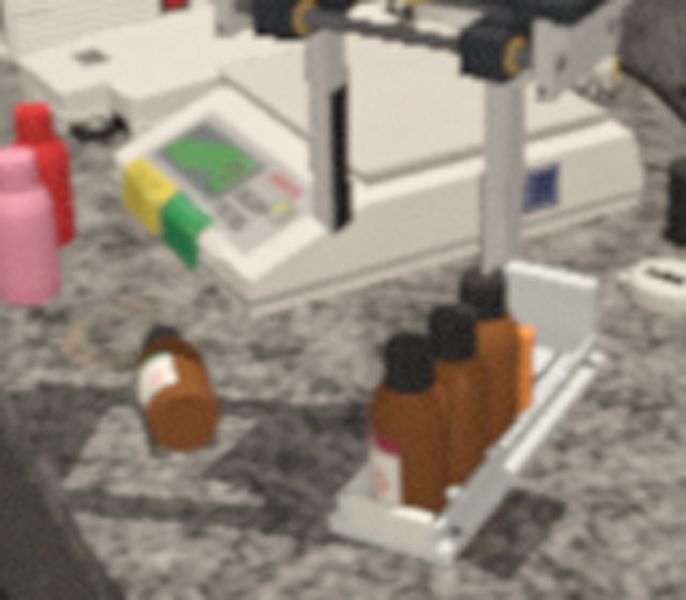

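Three bottles now stand in the row behind the lip, at about (405,430), (452,400) and (490,360) in the crop. The fallen bottle is still in place at (180,400). Next I'll approach it leaning 45°.

```bash
cat >> h.py <<'E'
a=np.array([18,84.3,0]);a/=np.linalg.norm(a);u=np.array([0,0,1.])
zl=(-u-a)/2**.5;zf=(r-u)/2**.5
R1=frame(zl,np.cross(a,u));R2=frame(zf,x)
G=np.array([401,-203,25])+38*a+19*zl
E
python3 - <<'E'
from h import *
print(G-110*zl,G,inc(G-110*zl,R1))
E
```

```text
[ 422.372 -102.91    89.347] [ 406.13  -178.977   11.565] [ 0.2   -0.663  0.188 -0.307 -0.711 -0.72 ]
```

servo_tool(increments=[[[0.03,-0.1,0,0,0,0,0.8],[0.06,-0.2,0,-0.04,-0.09,-0.09,0.8],[0.09,-0.3,0.02,-0.08,-0.18,-0.18,0.8],[0.12,-0.4,0.04,-0.12,-0.27,-0.27,0.8],[0.15,-0.5,0.08,-0.16,-0.36,-0.36,0.8],[0.18,-0.6,0.12,-0.2,-0.45,-0.45,0.8],[0.2,-0.66,0.18,-0.24,-0.54,-0.54,0.8],[0.2,-0.66,0.18,-0.28,-0.63,-0.63,0.8],[0.2,-0.66,0.18,-0.307,-0.711,-0.72,0.8],[0.2,-0.66,0.18,-0.307,-0.711,-0.72,0.8]]])

```text
time_s: 11.65
tool_pos: [421.7, -103.2, 90.0]
tcp_rot: [1.958, 1.594, -0.821]
ft_force: [-0.3, -1.0, 0.6]
width: 75.3
gripper_force: 0.0
```

servo_tool(increments=[[[0,0,0,0,0,0,0.8],[0,0,0,0,0,0,0.8],[0,0,0,0,0,0,0.8]]])

```text
time_s: 11.95
tool_pos: [424.5, -105.4, 94.2]
tcp_rot: [1.967, 1.583, -0.81]
ft_force: [-0.5, 0.1, 0.3]
width: 74.8
gripper_force: 0.0
```

Run:
```python
from h import *
s=status.observe();print(s['tool_pos'],s['joint_positions'],inc(G-110*zl,R1),inc(G,R1))
cams.read_camera('scene')
print([(np.array(q['extent']),round(q['score'],2)) for q in spotter.regions_of('fallen_bottle','scene')])
```

```text
[ 424.457 -105.436   94.239] [ 0.167  0.114  1.785 -0.719  1.587  0.501] [ 0.016 -0.009  0.007  0.002  0.001 -0.006] [ 0.017 -0.01   0.373  0.002  0.001 -0.006]
[(array([261.3, 226.5,  20.8,  29.2]), 0.63)]
```

servo_tool(increments=[[[0.017,-0.01,0.1,0.002,0,-0.006,0.8],[0.017,-0.01,0.2,0.002,0,-0.006,0.8],[0.017,-0.01,0.28,0.002,0,-0.006,0.8],[0.017,-0.01,0.34,0.002,0,-0.006,0.8],[0.017,-0.01,0.37,0.002,0,-0.006,0.8],[0.017,-0.01,0.37,0.002,0,-0.006,0.8],[0.017,-0.01,0.37,0.002,0,-0.006,0.8]]])

```text
time_s: 12.75
tool_pos: [406.3, -177.5, 12.2]
tcp_rot: [1.962, 1.591, -0.815]
ft_force: [-0.8, 0.3, 0.4]
width: 75.2
gripper_force: 0.0
```

Run:
```python
from h import *
s=status.observe();print(s['tool_pos'],G,s['ft_force'],inc(G,R1))
```

```text
[ 406.273 -177.547   12.179] [ 406.13  -178.977   11.565] [-0.766  0.317  0.444] [-0.002  0.001  0.005  0.001  0.002  0.002]
```

Good. Now close and settle.

servo_tool(increments=[[[0,0,0,0,0,0,0],[0,0,0,0,0,0,0],[0,0,0,0,0,0,0],[0,0,0,0,0,0,0],[0,0,0,0,0,0,0],[0,0,0,0,0,0,0],[0,0,0,0,0,0,0],[0,0,0,0,0,0,0],[0,0,0,0,0,0,0],[0,0,0,0,0,0,0]]], squeeze=30)

```text
time_s: 13.75
tool_pos: [405.8, -177.5, 11.6]
tcp_rot: [1.961, 1.593, -0.816]
ft_force: [0.2, 1.5, 0.7]
width: 36.7
gripper_force: 29.9
```

```bash
python3 st.py
python3 - <<'E'
from h import *
s=status.observe();p=s['tool_pos']+[0,0,140];R=Ro.from_rotvec(s['tcp_rot']);print(inc(p,R))
E
```

```text
13.75 [ 405.841 -177.496   11.572] rack r,x: -61.667103236167065 -145.59354091409193 F r,x,z 0.9241122810947534 -1.1427599661443866 0.7382642202058625 36.67213503901799 29.850340032717213
[-0.331 -0.001 -0.329  0.     0.     0.   ]
```

servo_tool(increments=[[[-0.03,0,-0.03,0,0,0,0],[-0.11,0,-0.11,0,0,0,0],[-0.2,0,-0.2,0,0,0,0],[-0.3,0,-0.3,0,0,0,0],[-0.33,0,-0.33,0,0,0,0],[-0.33,0,-0.33,0,0,0,0],[-0.33,0,-0.33,0,0,0,0]]])

```text
time_s: 14.45
tool_pos: [405.2, -177.1, 150.1]
tcp_rot: [1.962, 1.594, -0.818]
ft_force: [-0.2, -0.3, -1.0]
width: 36.6
gripper_force: 29.9
```

Run:
```python
from h import *
s=status.observe();print(s['tool_pos'],s['width'],s['gripper_force'],s['ft_force'])
# bottle in tool frame at grasp
p0=np.array([405.8,-177.5,11.6]);Rg=Ro.from_rotvec([1.961,1.593,-.816])
b=Rg.inv().apply(np.array([401,-203,19])-p0);ax=Rg.inv().apply(a);print('base in tool',b,'axis in tool',ax)
off=R2.apply(b);print('base offset after R2',off,off@r,off@x,'axis',R2.apply(ax))
p=O-135*r-off+[0,0,60];p[2]=140+0
print(p,inc(p,R2))
```

```text
[ 405.186 -177.059  150.069] 36.616148160645444 29.850689985469216 [-0.229 -0.329 -0.957]
base in tool [-23.556   0.533  13.148] axis in tool [ 0.706  0.003 -0.708]
base offset after R2 [ -5.943  -4.373 -25.954] -7.35960993407323 0.5334512239109012 axis [ 0.    -0.004  1.   ]
[ 427.314 -335.4    140.   ] [-0.331  0.181  0.378 -0.004  1.415  0.846]
```

servo_tool(increments=[[[-0.03,0.02,0.03,0,0.1,0.06,0],[-0.06,0.04,0.06,0,0.21,0.125,0],[-0.09,0.06,0.1,0,0.32,0.19,0],[-0.12,0.07,0.13,0,0.43,0.255,0],[-0.15,0.08,0.16,0,0.54,0.32,0],[-0.17,0.09,0.19,0,0.65,0.39,0],[-0.17,0.09,0.19,0,0.72,0.43,0],[-0.17,0.09,0.19,0,0.72,0.43,0],[-0.17,0.09,0.19,0,0.72,0.43,0]]])

```text
time_s: 15.35
tool_pos: [415.5, -257.2, 144.9]
tcp_rot: [2.665, 1.38, 0.128]
ft_force: [-0.5, 0.3, -1.1]
width: 36.5
gripper_force: 29.8
```

```bash
cat >> h.py <<'E'
bt=np.array([-23.556,.533,13.148]);off=R2.apply(bt)
def base(): 
    s=status.observe();R=Ro.from_rotvec(s['tcp_rot']);return s['tool_pos']+R.apply(bt),R.apply([.706,.003,-.708])
E
python3 - <<'E'
from h import *
p=O-135*r-off;p[2]=140
print(status.observe()['tool_pos'],p,inc(p,R2),status.observe()['joint_positions'])
E
```

```text
[ 415.462 -257.171  144.853] [ 427.314 -335.401  140.   ] [-0.191  0.178  0.043 -0.005  0.697  0.413] [-0.687 -0.157  1.737  0.024  1.402 -0.074]
```

servo_tool(increments=[[[-0.03,0.03,0.01,0,0.1,0.06,0],[-0.06,0.06,0.01,0,0.21,0.125,0],[-0.09,0.09,0.02,0,0.32,0.19,0],[-0.12,0.12,0.03,0,0.43,0.255,0],[-0.15,0.15,0.04,0,0.54,0.32,0],[-0.19,0.178,0.043,0,0.65,0.385,0],[-0.19,0.178,0.043,-0.005,0.697,0.413,0],[-0.19,0.178,0.043,-0.005,0.697,0.413,0],[-0.19,0.178,0.043,-0.005,0.697,0.413,0],[-0.19,0.178,0.043,-0.005,0.697,0.413,0]]])

```text
time_s: 16.35
tool_pos: [429.7, -334.5, 143.1]
tcp_rot: [-2.613, -0.763, -1.086]
ft_force: [0.2, 0.3, -0.3]
width: 36.5
gripper_force: 29.8
```

Run:
```python
from h import *
p=O-133*r-off;p[2]=32-off[2]
s=status.observe();print(s['tool_pos'],p,inc(p,R2),s['joint_positions'],base())
```

```text
[ 429.726 -334.534  143.105] [ 429.007 -334.335   57.954] [-0.202 -0.003  0.199  0.    -0.001  0.006] [-1.241  0.106  1.687  0.76   1.574 -0.326] (array([ 423.896, -339.022,  117.145]), array([-0.003,  0.   ,  1.   ]))
```

servo_tool(increments=[[[-0.05,-0.003,0.05,0,0,0.006,0],[-0.1,-0.003,0.1,0,0,0.006,0],[-0.15,-0.003,0.15,0,0,0.006,0],[-0.2,-0.003,0.197,0,0,0.006,0],[-0.2,-0.003,0.197,0,0,0.006,0],[-0.2,-0.003,0.197,0,0,0.006,0],[-0.2,-0.003,0.197,0,0,0.006,0],[-0.2,-0.003,0.197,0,0,0.006,0]]])

```text
time_s: 17.15
tool_pos: [428.7, -336.2, 60.1]
tcp_rot: [-2.616, -0.753, -1.088]
ft_force: [-1.0, -0.0, -0.5]
width: 36.6
gripper_force: 29.8
```

Run:
```python
from ov import *
im=cams.read_camera('scene')[:,:,::-1].copy()
for l in('row_bottle','fallen_bottle','standing_bottle'):
    print(l,[(np.array(q['extent']),round(q['score'],2)) for q in spotter.regions_of(l,'scene')])
B,ax=base();s=status.observe();print(B,ax,(B-O)@r,(B-O)@x,s['tool_pos'],s['width'])
b=190;aa=280
k=cv2.resize(im[b:b+100,aa:aa+100],None,fx=6,fy=6,interpolation=cv2.INTER_CUBIC)
draw(k,aa,b,6,rack(O),(0,255,255));draw(k,aa,b,6,bott(B),(255,255,0))
cv2.imwrite('pics/q6.png',k)
```

```text
row_bottle [(array([332.4, 223.5,  11.2,  41. ]), 0.66), (array([337.3, 209.3,  15.7,  42.7]), 0.65)]
fallen_bottle [(array([301.2, 232.4,  16.7,  42.7]), 0.37)]
standing_bottle [(array([317.5, 224.7,  19.5,  47.4]), 0.71)]
[ 422.363 -340.118   33.183] [-0.002 -0.004  1.   ] -134.34413484832152 0.8206898392618504 [ 428.261 -335.784   59.153] 36.56596675810407
```

View pics/q6.png

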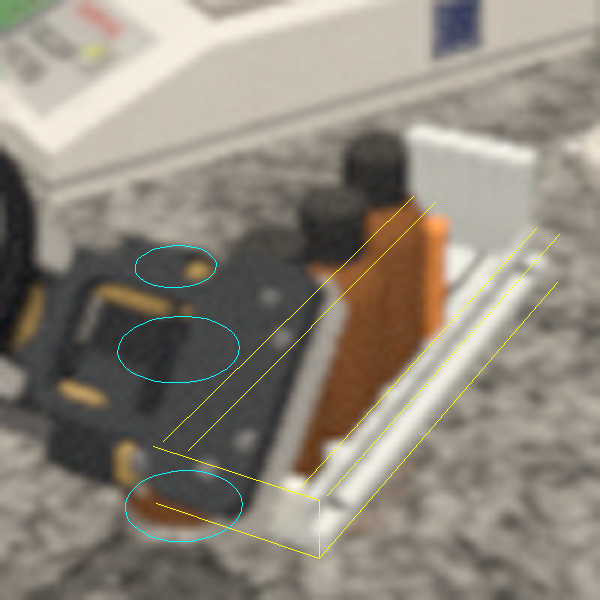

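The held bottle's base shows at crop (182,510), close to the prediction and just outside the lip, so it's upright. Now I'll push it in over the lip.

servo_tool(increments=[[[0.01,0,0.02,0,0,0,0],[0.03,0,0.04,0,0,0,0],[0.05,0,0.06,0,0,0,0],[0.07,0,0.08,0,0,0,0],[0.09,0,0.1,0,0,0,0],[0.11,0,0.12,0,0,0,0],[0.13,0,0.14,0,0,0,0],[0.15,0,0.16,0,0,0,0],[0.15,0,0.16,0,0,0,0],[0.15,0,0.16,0,0,0,0]]], squeeze=35)

```text
time_s: 18.35
tool_pos: [483.6, -301.4, 56.5]
tcp_rot: [-2.618, -0.752, -1.084]
ft_force: [-5.7, -3.0, 0.9]
width: 36.5
gripper_force: 34.8
```

```bash
cat >> st.py <<'E'
B,ax=base();print('base r,x,z',(B-O)@r,(B-O)@x,B[2],ax)
E
python3 st.py
```

```text
18.35 [ 483.6   -301.39    56.528] rack r,x: -61.88844293325513 0.6803135775908051 F r,x,z -6.4330642031156415 -0.5329889887855274 0.9416384833363187 36.50038528002333 34.81454273700365
base r,x,z -69.25942850878157 1.2163536765032177 30.57786713073915 [ 0.    -0.002  1.   ]
```

servo_tool(increments=[[[-0.008,0,0.008,0,0,0,0],[-0.016,0,0.016,0,0,0,0],[-0.024,0,0.024,0,0,0,0],[-0.031,0,0.031,0,0,0,0],[-0.031,0,0.031,0,0,0,0],[-0.031,0,0.031,0,0,0,0]]])

```text
time_s: 18.95
tool_pos: [484.1, -302.7, 44.1]
tcp_rot: [-2.619, -0.751, -1.087]
ft_force: [-5.2, -4.0, 2.5]
width: 36.5
gripper_force: 34.8
```

```bash
python3 st.py
```

```text
18.95 [ 484.101 -302.652   44.132] rack r,x: -62.13722485747982 2.0155033770230664 F r,x,z -6.550737428409134 0.636424861739658 2.4609568592132205 36.506449094150284 34.82071533835551
base r,x,z -69.49623825810235 2.5950478466812235 18.1796137304895 [-0.001 -0.001  1.   ]
```

servo_tool(increments=[[[-0.008,-0.004,0.008,0,0,0,0],[-0.014,-0.004,0.014,0,0,0,0],[-0.019,-0.004,0.019,0,0,0,0],[-0.019,-0.004,0.019,0,0,0,0],[-0.019,-0.004,0.019,0,0,0,0]]])

```text
time_s: 19.45
tool_pos: [483.4, -301.7, 36.2]
tcp_rot: [-2.619, -0.751, -1.087]
ft_force: [-7.2, -4.1, 3.7]
width: 36.4
gripper_force: 34.8
```

```bash
python3 st.py
```

```text
19.45 [ 483.383 -301.666   36.182] rack r,x: -62.21916027276303 0.7984521791473921 F r,x,z -8.247503706417454 -0.3481303085516596 3.6707371266176803 36.366839735362255 34.82226847903803
base r,x,z -69.57899322688286 1.3797353639588164 10.229337902817342 [-0.001 -0.001  1.   ]
```

servo_tool(increments=[[[-0.004,0,0.004,0,0,0,0],[-0.007,0,0.007,0,0,0,0],[-0.007,0,0.007,0,0,0,0],[-0.007,0,0.007,0,0,0,0]]])

```text
time_s: 19.85
tool_pos: [483.4, -301.7, 34.1]
tcp_rot: [-2.619, -0.752, -1.088]
ft_force: [-8.2, -3.8, 7.1]
width: 36.7
gripper_force: 34.8
```

```bash
python3 st.py
```

```text
19.85 [ 483.414 -301.741   34.14 ] rack r,x: -62.232901156291575 0.8790042622719091 F r,x,z -8.997454328957614 -1.1638055295449112 7.062092862594102 36.65201971535681 34.81722142321814
base r,x,z -69.57234557279278 1.4788722227153317 8.181643534884437 [-0.002 -0.001  1.   ]
```

servo_tool(increments=[[[-0.009,0,-0.005,0,0,0,0],[-0.009,0,-0.005,0,0,0,0],[-0.009,0,-0.005,0,0,0,0.6],[-0.009,0,-0.005,0,0,0,0.6],[-0.009,0,-0.005,0,0,0,0.6],[-0.009,0,-0.005,0,0,0,0.6],[-0.009,0,-0.005,0,0,0,0.6],[-0.009,0,-0.005,0,0,0,0.6]]])

```text
time_s: 20.65
tool_pos: [480.8, -300.9, 31.4]
tcp_rot: [-2.614, -0.749, -1.086]
ft_force: [0.4, -0.1, 1.1]
width: 56.3
gripper_force: 0.0
```

servo_tool(increments=[[[0,0,-0.06,0,0,0,0.65],[0,0,-0.16,0,0,0,0.65],[0,0,-0.3,0,0,0,0.65],[0,0,-0.45,0,0,0,0.65],[0,0,-0.55,0,0,0,0.65],[0,0,-0.55,0,0,0,0.65],[0,0,-0.55,0,0,0,0.65]]])

```text
time_s: 21.35
tool_pos: [381.6, -363.4, 147.7]
tcp_rot: [-2.615, -0.749, -1.087]
ft_force: [0.2, 0.3, 0.4]
width: 60.8
gripper_force: 0.0
```

```bash
python3 st.py
python3 - <<'E'
from h import *
for c in('scene','top'):
    cams.read_camera(c)
    for l in('row_bottle','timer','tally','fallen_bottle'):
        print(c,l,[(np.array(q['extent']),round(q['score'],2)) for q in spotter.regions_of(l,c)])
print('expected scene',[(np.round(proj('scene',O+v*r+10*u)),np.round(proj('scene',O+v*r+100*u))) for v in(-75,-37,1,39)])
print('expected top cap',[np.round(proj('top',O+v*r+100*u)) for v in(-75,-37,1,39)])
E
```

```text
21.35 [ 381.561 -363.363  147.693] rack r,x: -181.25743454950475 -1.2524421266247352 F r,x,z 0.3185407064965981 -0.14427571026690839 0.43731248358811325 60.751146346104655 0.0
base r,x,z -188.55675523905757 -0.760336560307087 121.72186060818501 [-0.001 -0.005  1.   ]
scene row_bottle [(array([336.4, 214.1,  13.5,  36.4]), 0.72), (array([308.9, 214. ,  61.7,  63.7]), 0.6), (array([344.9, 203.5,  15.1,  41.9]), 0.54)]
scene timer [(array([423.8, 240.9,  30.3,  41.9]), 0.8)]
scene tally [(array([378.2, 209.2,  17.9,  15.6]), 0.74)]
scene fallen_bottle [(array([315.6, 227.2,  23.1,  41.1]), 0.87)]
top row_bottle [(array([358.4, 202.3,  18.2,  15.6]), 0.62), (array([351.8, 191.1,  18.4,  17.6]), 0.59)]
top timer [(array([406.5, 156.4,  21.9,  23.9]), 0.9)]
top tally [(array([333.5, 141.9,  16.2,  17.2]), 0.59)]
top fallen_bottle [(array([370. , 223.3,  18.2,  10.2]), 0.64)]
expected scene [(array([325., 267.]), array([324., 230.])), (array([333., 258.]), array([333., 222.])), (array([341., 250.]), array([342., 214.])), (array([349., 242.]), array([350., 207.]))]
expected top cap [array([383., 229.]), array([376., 217.]), array([369., 206.]), array([362., 195.])]
```

I've used all my picture views, so I'll check the last bottle's seating numerically against how row_bottle_1 looked in that same slot.

Run:
```python
from h import *
A=cv2.imread('pics/scene0.png');N=cams.read_camera('scene')[:,:,::-1].copy()
T0=cv2.imread('pics/top0.png');T=cams.read_camera('top')[:,:,::-1].copy()
for nm,I,J,(x0,y0,w,h) in(('cap+shoulder',A,N,(317,228,16,24)),('lip+base',A,N,(306,258,30,22)),('top',T0,T,(374,221,16,16))):
    up=lambda m:cv2.resize(m,None,fx=4,fy=4,interpolation=cv2.INTER_CUBIC)
    k=up(I[y0:y0+h,x0:x0+w]);S=up(J[y0-8:y0+h+8,x0-8:x0+w+8])
    m=cv2.matchTemplate(S,k,cv2.TM_CCOEFF_NORMED);_,v,_,l=cv2.minMaxLoc(m);print(nm,v,np.array(l)/4-8)
for r0 in (230,234,238,242,246,252,258,264):
    f=lambda I:''.join('#' if p<60 else '+' if (q:=int(c[2])-int(c[0]))>45 else '.' for c in I[r0,308:362] for p in [int(c.max())])
    print(r0,f(A),f(N))
```

```text
cap+shoulder 0.987637460231781 [-0.5  -0.25]
lip+base 0.9790788888931274 [-0.5  0. ]
top 0.9792022109031677 [-0.25  0.25]
230 .......................########....................... ......................#########.+++++++++++++++++++++.
234 ............###########+++++++++++++++++.............. ............##.#.##.##.++++++++++++++++++++++++++++++.
238 ............###########++++++++++++++++............... ............##########.++++++++++++++++++++++++++++...
242 .........+++++......+++++++++++++++++++............... ........+++++++...++++++++++++++++++++++++++++........
246 .........+++++++++++++++++++++++++++++++.............. ........++++++++++++++++++++++++++++++++++............
252 ...........++++++++++++++++++++++++++++............... ..........++++++++++++++++++++++++++++................
258 ..............+++++++++++++++++++..................... ............+++++++++++++++++++++.....................
264 ..............+++++++++++............................. .............++++++++++++.............................
```

The new bottle matches row_bottle_1's original look to within half a pixel, so it is upright, on the floor and against the lip. Handing in.

```bash
python3 -c "
from plant import order
print(order.hand_in())"
```

```text
the job is handed in; nothing more can be done
None
```

I added the standing and the fallen bottle, and the camera checks put all four upright in one row between the lip and the follower; the job is handed in at about 21.6 s (verdict not shown), with the timer and tally untouched.

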